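# Free the pawl and close the veneer press

### The job

Pick up the plain square steel rod and use it, not the fingers, to flick the pawl of the veneer press up from under its lift tab and right over backwards until it stays clear of the ratchet wheel. Then push the raised press plate all the way down flat on to the panel, and leave the rod lying on the bench top.

Things in the scene. Friction and masses are not known exactly. Their poses are not given: they have to be found in the camera images.
- rod: Release rod: plain straight square steel bar, 220 mm long, 10 x 10 mm, 0.16 kg, no handle, both ends alike. It lies flat on the bench in a row with a screwdriver and a glue brush, in any order, roughly along world y. Origin at its centre (5 mm above the bench), x axis along its length.
- press: Small clamshell veneer press fixed to the bench. Origin at bench height below the middle of the plate; z up; -x is its front, towards the robot; the pawl is on its -y side. In its frame, mm: base x -125..125, y -160..110, 15 high; plate hinge axis along y at x 80, z 55, with a 42 radius ratchet wheel at y -105..-95; pawl pivot axis along y at x 26, z 104, on a post y -106..-94.
- lift_tab (a point): Centre of the underside of the flat steel lift tab on the pawl's outer side (moves with the pawl). Engaged, the tab is level, 38 mm (press x) by 46 mm (press y), 6 thick, and this point is at x 66, y -128, z 101 mm in the press frame, 40 mm from the pivot axis. Below it is free space down to the base (15 mm), open outwards (-y).
- pawl (a joint): Pawl angle, rad. 0 = engaged, level, pointing to press +x, nose in the wheel. It grows as the tab is lifted and swings up and over its pivot towards the front (-x): 1.57 upright, 2.6 thrown back on its stop. Light (under 1 N at the tab). Left short of upright it falls back in; past 1.8 it falls over and stays back.
- plate (a joint): Press plate angle, rad. 0 = closed, flat on the panel; starts raised at 0.7 to 0.9. 0.8 kg, it spans 15 to 165 mm from the hinge towards the front, y -76..76, top face 10 mm above the hinge line (z 65 mm closed), with a front lip to 183 mm. Stiff hinge: stays where left; straight pushes down 85 mm from the hinge axis take 4 to 15 N all the way. Pushed with the pawl engaged, a tooth stops it within 20 degrees and binds the pawl.
There are look-alikes about, which are no part of the job. There is more than one size of the rod; the one meant has the size given above.

How it is judged:
By the outcome, as a careful person would: the job done as asked, in the order asked, and still so for the second after the job is handed in, with the robot touching nothing.
It also fails if it takes over 64 s, if anything falls off the work surface, if the arm or the gripper's body presses on something with over 40 N, if the wrist force passes 120 N, or if a joint passes its speed limit or range.

### The arm

A 7-joint arm with a two-finger parallel gripper is mounted at the origin on the work surface. World frame = base frame: x ahead of the robot, y to its left, z up, the work surface at z = 0. Lengths are in m, angles in rad, forces in N, time in s.
With the tool pointing down it reaches from about 0.35 to 0.775 m from the base axis. Payload 3.1 kg.
Tool frame: the origin (TCP) lies on the front face of the gripper's body, between the roots of the fingers; the fingertips stand 73 mm ahead of it and the grasp point (between the pads) lies 54 mm ahead of it; x points along the fingers, z is the direction in which the jaws open and shut, and the axes are right-handed (so a half turn about x gives the same grasp; the last joint's range is limited). The gripper opens to 85 mm and grips with 20 to 120 N. Pads are 22 mm wide; open, the fingers measure 114 mm over their backs; the gripper's body (76 mm by 85 mm) begins 54 mm behind the grasp point. The pads swing forward as they close: fully open they stand 13 mm farther back than shut.
Start: joints at [-1.372, 0.311, 0.014, 1.512, -0.004, 1.319, -0.027], TCP at [0.131, 0.534, 0.304] pointing down, gripper open.
Joint ranges: [-2.7, 2.7], [-0.3, 1.91], [-1.27, 1.3], [0.12, 2.57], [-1.44, 4.58], [0.2, 2.03], [-3.05, 3.05]. Speed limits (rad/s): [2.79, 2.79, 3.14, 3.14, 3.14, 3.14, 3.14].

### API

Orientations are given as a rotation vector (axis times angle).
In Python, from plant import robot, vision gives the robot as it stands. The module is installed in compiled form; this text tells all that it offers.
- The arm moves only by the tool play_rows, never from a script. Its argument "motion" is text: rows parted by semicolons, each of 5 numbers parted by spaces: the closure, from 0 (fully open) to 1 (shut), then the shift along the tool's x, y, z in mm, then the turn about the tool's x in rad. In form: jaw x y z yaw; .... A call has 1 to 8 rows; each row is the pose to reach, as a shift and turn from the pose measured when the call began, along the tool's axes at that moment; what a row does not reach only later rows make up. A row lasts 1/12 s, in which the tool goes at most 41.7 mm and 7.16 degrees, less where a joint would pass 70% of its speed; a pose out of reach is approached as far as the arm can. A call with a gripper value outside its range is refused whole. The fingers move at their own pace and stop on an object; "grip_force" is the grip in N (left out, the last holds). Time passes only in rows, so rows that repeat a pose let the fingers close. It gives the time, the measured TCP pose, the force and the opening at its end, in the units of the state.
- robot.get_obs(): the state, without advancing time (a new reading comes with each control period).
- vision.get_image(name): name is "side" or "top"; returns the picture (420x560x3 uint8, red, green, blue); there is no depth.
- vision.camera_info(name): a dict with "fx", "fy", "cx", "cy" (pixels), "dist" ([k1, k2, p1, p2, k3] as OpenCV has them; the pictures are not rectified), "view" (4x4, takes a point from world to camera coordinates). Camera axes: x right, y up, looking along -z (the intrinsics and any distortion apply to the point x, -y, -z); pixel columns grow to the right and rows downward; lengths in m; the calibration is good to about 2 mm. A picture is of the moment at which its call begins. camera_info takes no time and is no camera call.
- robot.finish_job(): hands the job in, once; it reports no verdict.
The state is a dict: "time": time; "joint_positions": joint angles; "qd": joint speeds; "joint_torque": joint torques, N m; "eef_pos": TCP position; "orientation": TCP orientation; "contact_force": force on the tool from outside, world axes, zero at the start; "torque": the same for the moment, N m; "grip_width": finger opening in m.
Only numpy, scipy, OpenCV 4.12 (cv2) and the standard library are available. Lean on these libraries where they do the work, as an engineer would, in place of code of your own. Each camera call takes 0.05 s, during which the arm holds its last target.

## Working session

There is one attempt and no reset: what is moved stays moved. The work goes in short steps, Python scripts to look and compute and a tool call to move; the robot and the scene stay as the last step left them, time stands still between calls to the robot, and variables do not carry over. Pictures are saved under pics/ and viewed, and the job is handed in when it is done.

Besides the shell and the picture viewer there is one more tool, called after "Emit:" as name(argument=value, ...) on one line, values as JSON. play_rows: Moves the arm, as the interface text tells. Its arguments: {"type":"object","properties":{"motion":{"type":"string"},"grip_force":{"type":"number"}},"required":["motion"]}

```bash
mkdir -p pics; cat > h.py <<'E'
import numpy as np,cv2
from plant import robot,vision
from scipy.spatial.transform import Rotation as R
def info(n):
    c=vision.camera_info(n);K=np.array([[c['fx'],0,c['cx']],[0,c['fy'],c['cy']],[0,0,1.]]);return K,np.array(c['dist'],float),np.array(c['view'])
def ray(n,uv):
    K,d,V=info(n);p=cv2.undistortPoints(np.array([[uv]],float),K,d)[0,0]
    dc=np.array([p[0],-p[1],-1.]);Rw=V[:3,:3].T;o=-Rw@V[:3,3];return o,Rw@dc
def onz(n,uv,z):
    o,d=ray(n,uv);return o+d*(z-o[2])/d[2]
def proj(n,P):
    K,d,V=info(n);P=np.atleast_2d(P);c=P@V[:3,:3].T+V[:3,3];c=c*[1,-1,-1]
    return cv2.projectPoints(c,np.zeros(3),np.zeros(3),K,d)[0][:,0]
def two(uv1,uv2,n1='top',n2='side'):
    o1,d1=ray(n1,uv1);o2,d2=ray(n2,uv2);A=np.stack([d1,-d2],1);s=np.linalg.lstsq(A,o2-o1,rcond=None)[0]
    a=o1+s[0]*d1;b=o2+s[1]*d2;return (a+b)/2,np.linalg.norm(a-b)
def snap(n,f):
    im=vision.get_image(n)[:,:,::-1].copy();cv2.imwrite('pics/'+f,im);return im
E
python3 - <<'E'
from h import *
for n in('top','side'):
    snap(n,n+'0.png');K,d,V=info(n);print(n,K[0,0],d,-V[:3,:3].T@V[:3,3],-V[2,:3])
o=robot.get_obs();print(o)
print(R.from_rotvec(o['orientation']).as_matrix())
E
```

```text
top 395.87714707415427 [-0.04010363  0.          0.          0.          0.        ] [ 0.33591668 -0.02868411  0.72722428] [ 0.24287326 -0.02341524 -0.96977539]
side 441.80009053251894 [-0.0861586  0.         0.         0.         0.       ] [0.28296144 0.65438089 0.71952274] [ 0.20138655 -0.73154726 -0.65136937]
{'time': 0.1, 'joint_positions': array([-1.37165859,  0.31163845,  0.01396179,  1.51291745, -0.00442665,
        1.31920057, -0.02720028]), 'qd': array([-0.00134519, -0.00235209,  0.00031608, -0.00277666, -0.00022519,
        0.00018239, -0.00101115]), 'joint_torque': array([ 1.03064132e-03, -3.80852473e+01,  1.46829416e-01, -2.31243253e+01,
        1.23739260e-02,  8.11219099e-03, -3.37960273e-05]), 'eef_pos': array([0.13102058, 0.53364217, 0.30292505]), 'orientation': array([-1.03142916,  1.31519912,  1.02916141]), 'contact_force': array([0.48219753, 0.18285408, 0.71262577]), 'torque': array([-0.00867189, -0.07307317,  0.01246802]), 'grip_width': 0.08531586853741045}
[[-4.56033290e-04 -9.71162168e-01  2.38419454e-01]
 [-2.08368046e-03  2.38419884e-01  9.71159934e-01]
 [-9.99997725e-01 -5.39086985e-05 -2.13231904e-03]]
```

View pics/top0.png

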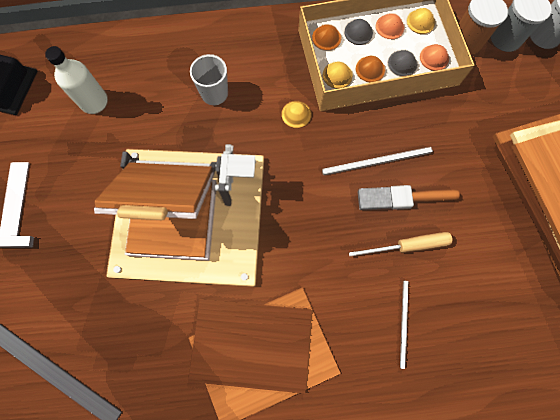

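View pics/side0.png

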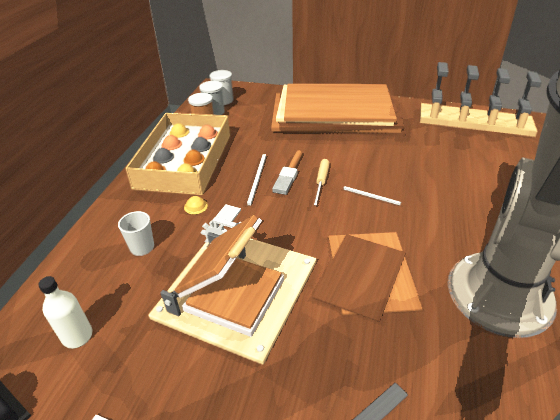

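The top view shows two candidate rods: one in the row at about (378,160), and a second, separate one at about (404,325). The press is at (185,215), with its pawl and tab at (235,165). I'll measure all of them.

```bash
python3 - <<'E'
from h import *
im=cv2.imread('pics/top0.png');hsv=cv2.cvtColor(im,cv2.COLOR_BGR2HSV)
m=((hsv[...,1]<60)&(hsv[...,2]>130)).astype(np.uint8)
for (x0,y0,x1,y1) in((310,140,440,178),(395,270,415,375)):
    mm=np.zeros_like(m);mm[y0:y1,x0:x1]=m[y0:y1,x0:x1]
    c=max(cv2.findContours(mm,0,cv2.CHAIN_APPROX_NONE)[0],key=cv2.contourArea)
    r=cv2.minAreaRect(c);b=cv2.boxPoints(r);print(r)
    P=np.array([onz('top',p,.009) for p in b]);print(P.round(4),[np.linalg.norm(P[i]-P[i-1]).round(4) for i in range(4)],P.mean(0))
# base corners
for uv in((126,150),(264,155),(107,276),(255,286)):print(uv,onz('top',uv,.015).round(4))
crop=im[130:300,90:300];cv2.imwrite('pics/c1.png',cv2.resize(crop,None,fx=3.5,fy=3.5,interpolation=cv2.INTER_CUBIC))
crop=im[130:210,310:445];cv2.imwrite('pics/c2.png',cv2.resize(crop,None,fx=5,fy=5,interpolation=cv2.INTER_CUBIC))
s=cv2.imread('pics/side0.png')[190:360,140:330];cv2.imwrite('pics/c3.png',cv2.resize(s,None,fx=3.5,fy=3.5,interpolation=cv2.INTER_CUBIC))
E
```

```text
((376.9726867675781, 159.8677215576172), (5.6054205894470215, 111.77074432373047), 78.31063079833984)
[[ 0.598  -0.1456  0.009 ]
 [ 0.6223 -0.367   0.009 ]
 [ 0.6106 -0.3668  0.009 ]
 [ 0.5866 -0.1463  0.009 ]] [np.float64(0.0114), np.float64(0.2227), np.float64(0.0117), np.float64(0.2219)] [ 0.6043918 -0.2564314  0.009    ]
((403.87518310546875, 324.49481201171875), (5.370340347290039, 87.17436218261719), 2.38594388961792)
[[ 0.223  -0.2299  0.009 ]
 [ 0.3691 -0.2627  0.009 ]
 [ 0.3676 -0.2723  0.009 ]
 [ 0.2216 -0.2391  0.009 ]] [np.float64(0.0093), np.float64(0.1497), np.float64(0.0097), np.float64(0.1498)] [ 0.29531923 -0.2509866   0.009     ]
(126, 150) [0.6752 0.229  0.015 ]
(264, 155) [ 0.6351 -0.0377  0.015 ]
(107, 276) [0.4338 0.2671 0.015 ]
(255, 286) [0.3885 0.0032 0.015 ]
```

View pics/c1.png

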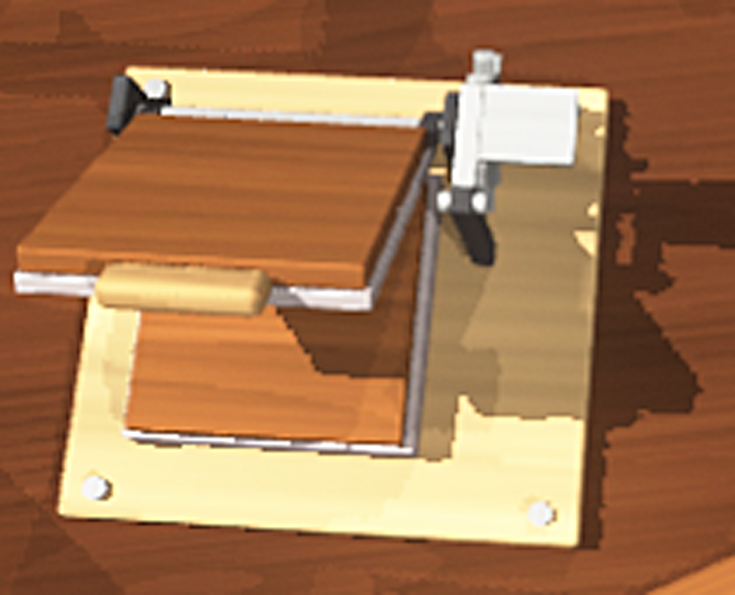

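View pics/c2.png

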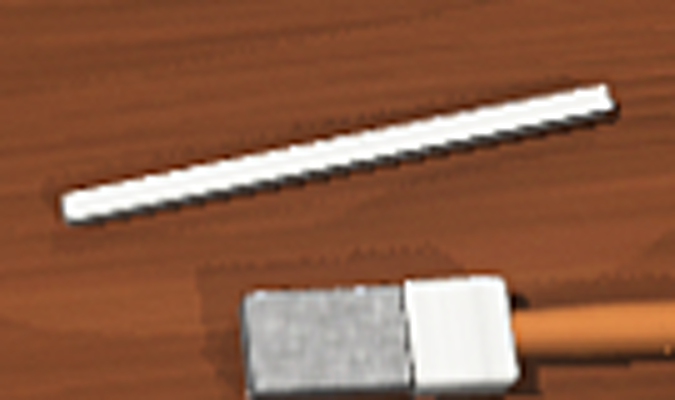

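View pics/c3.png

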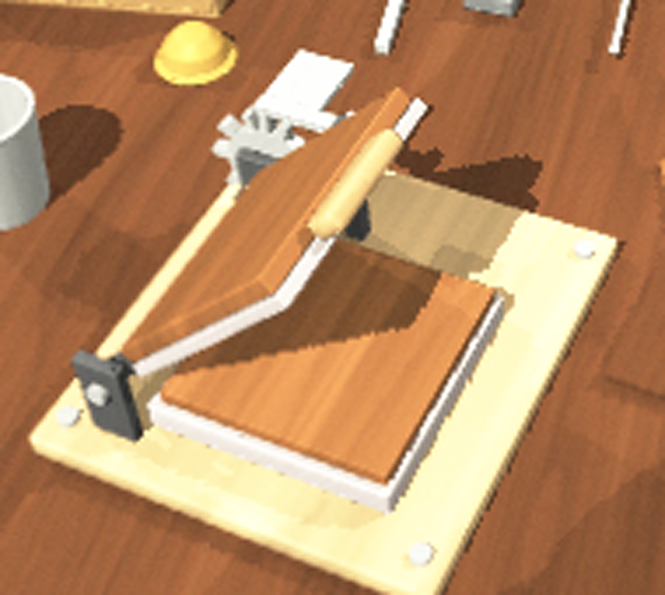

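The rod in the row at (377,160) measures 222 x 11 mm, so it fits 220 x 10. The one at (404,325) is only 150 mm long and lies outside the row, so it's the look-alike. The crop confirms a plain square bar. Next I'll fit the press pose from its base corners in both views.

```bash
cat >> h.py <<'E'
def go(p,jaw):
    "tool shift to TCP world p, jaw axis world angle deg"
    o=robot.get_obs();M=R.from_rotvec(o['orientation']).as_matrix()
    s=M.T@(np.array(p)-o['eef_pos'])*1000
    a=np.degrees(np.arctan2(M[1,2],M[0,2]));t=-np.radians((jaw-a+90)%180-90)
    print('shift',s.round(1),'turn',round(t,3),'jawnow',round(a,2),'dist',np.linalg.norm(s).round(0),'tcp',o['eef_pos'].round(4),'t',o['time'].round(2),'F',o['contact_force'].round(1),'w',round(o['grip_width'],4))
E
python3 - <<'E'
from h import *
Q=np.array([[125,110],[125,-160],[-125,-160],[-125,110]])/1000
T=[(126.3,148.8),(263.4,155.4),(254.8,286),(106.8,276.3)]
c3=lambda x,y:(140+x/3.5-.36,190+y/3.5-.36)
S=[c3(32,440),None,c3(618,238),c3(435,597)]
def fit(A,B):
    a=A-A.mean(0);b=B-B.mean(0);th=np.arctan2((a[:,0]*b[:,1]-a[:,1]*b[:,0]).sum(),(a*b).sum())
    Rm=np.array([[np.cos(th),-np.sin(th)],[np.sin(th),np.cos(th)]]);t=B.mean(0)-Rm@A.mean(0)
    return th,t,(A@Rm.T+t-B)*1000
P=np.array([onz('top',u,.015)[:2] for u in T]);th,t,r=fit(Q,P);print(np.degrees(th),t,r.round(1))
P2=np.array([onz('side',u,.015)[:2] for u in S if u]);th2,t2,r=fit(Q[[0,2,3]],P2);print(np.degrees(th2),t2,r.round(1))
th,t,r=fit(np.vstack([Q,Q[[0,2,3]]]),np.vstack([P,P2]));print('both',np.degrees(th),t,r.round(1))
def W(x,y,z):
    return np.r_[t+np.array([[np.cos(th),-np.sin(th)],[np.sin(th),np.cos(th)]])@[x/1e3,y/1e3],z/1e3]
print('tab',W(66,-128,101))
pts=[W(x,y,107) for x,y in((47,-151),(85,-151),(85,-105),(47,-105))]
for n in('top','side'):
    im=cv2.imread('pics/%s0.png'%n);u=proj(n,np.array(pts));big=cv2.resize(im,None,fx=4,fy=4,interpolation=cv2.INTER_CUBIC)
    for q in u:cv2.circle(big,tuple((q*4+2).astype(int)),4,(0,0,255),-1)
    if n=='top': a=big[520:1000,760:1120]
    else: a=big[760:1200,760:1120]
    cv2.imwrite('pics/tab_%s.png'%n,a)
a=cv2.imread('pics/tab_top.png')[:440];b=cv2.imread('pics/tab_side.png');cv2.imwrite('pics/tab.png',np.hstack([a,b]))
go((.6044,-.256,.25),6.3)
E
```

```text
-9.319189043269592 [0.53753147 0.14039955] [[ 1.   0.3]
 [ 0.6 -1.3]
 [-0.2 -0.8]
 [-1.3  1.8]]
-8.884053254342543 [0.53829592 0.14219657] [[ 1.7  0.5]
 [-1.  -2. ]
 [-0.7  1.4]]
both -9.184540210104698 [0.53776686 0.14108967] [[ 1.   1.3]
 [ 1.2 -0.4]
 [ 0.3 -0.4]
 [-1.4  2.2]
 [ 1.7 -1.3]
 [-2.3 -2.3]
 [-0.5  0.9]]
tab [0.58249    0.00419613 0.101     ]Traceback (most recent call last):
  File "<stdin>", line 24, in <module>
  File "h.py", line 24, in go
    print('shift',s.round(1),'turn',round(t,3),'jawnow',round(a,2),'dist',np.linalg.norm(s).round(0),'tcp',o['eef_pos'].round(4),'t',o['time'].round(2),'F',o['contact_force'].round(1),'w',round(o['grip_width'],4))
                                                                                                                                     ^^^^^^^^^^^^^^^
AttributeError: 'float' object has no attribute 'round'
```

View pics/tab.png

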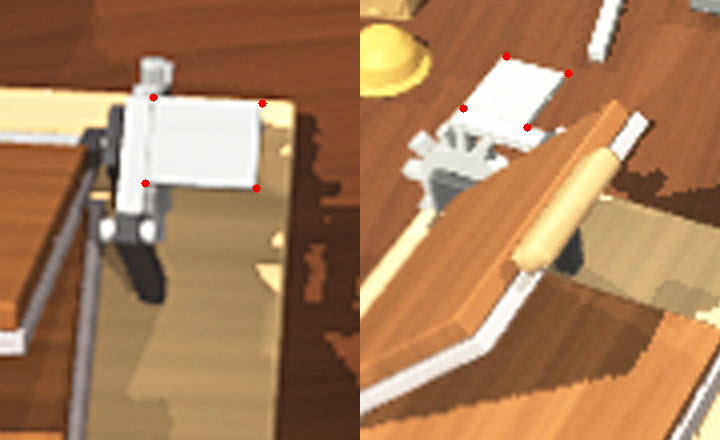

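The predicted tab corners land on the tab in both views, so the press pose is good: origin (0.538, 0.141), yaw -9.2°. Now I'll move to the rod.

```bash
sed -i "s/o\['time'\].round(2)/round(float(o['time']),2)/" h.py; cat >> h.py <<'E'
TH=np.radians(-9.2);PT=np.array([.5377,.1410])
def W(x,y,z):
    c,s=np.cos(TH),np.sin(TH);return np.array([PT[0]+(c*x-s*y)/1e3,PT[1]+(s*x+c*y)/1e3,z/1e3])
E
python3 - <<'E'
from h import *
go((.6044,-.256,.25),6.3)
E
```

```text
shift [  54.4 -648.  -653.9] turn 1.22 jawnow 76.21 dist 922.0 tcp [0.131  0.5336 0.3029] t 0.1 F [0.5 0.2 0.7] w 0.0853
```

Emit:
play_rows(motion="0 0 -648 -654 1.22;0 0 -648 -654 1.22;0 0 -648 -654 1.22;0 0 -648 -654 1.22;0 0 -648 -654 1.22;0 0 -648 -654 1.22;0 0 -648 -654 1.22;0 0 -648 -654 1.22", grip_force=100)

```text
time: 0.77
eef_pos: [0.3028, 0.2461, 0.3038]
orientation: [-0.256, 1.557, 0.253]
contact_force: [1.1, 0.2, 0.8]
grip_width: 0.0852
```

```bash
python3 - <<'E'
from h import *
go((.6044,-.256,.25),6.3)
E
```

```text
shift [  54.5 -571.9  126. ] turn 0.214 jawnow 18.58 dist 588.0 tcp [0.3028 0.2461 0.3038] t 0.77 F [1.1 0.2 0.8] w 0.0852
```

Emit:
play_rows(motion="0 0 -572 126 0.214;0 0 -572 126 0.214;0 0 -572 126 0.214;0 0 -572 126 0.214;0 0 -572 126 0.214;0 0 -572 126 0.214;0 0 -572 126 0.214;0 0 -572 126 0.214")

```text
time: 1.43
eef_pos: [0.4741, -0.0395, 0.3042]
orientation: [-0.088, 1.57, 0.086]
contact_force: [0.6, 0.3, -0.0]
grip_width: 0.0852
```

```bash
python3 - <<'E'
from h import *
go((.6044,-.256,.15),6.3)
E
```

```text
shift [ 154.4 -229.5  105.7] turn 0.001 jawnow 6.35 dist 296.0 tcp [ 0.4741 -0.0395  0.3042] t 1.43 F [ 0.6  0.3 -0. ] w 0.0852
```

Emit:
play_rows(motion="0.5 154 -229.5 106 0;0.5 154 -229.5 106 0;0.5 154 -229.5 106 0;0.5 154 -229.5 106 0;0.5 154 -229.5 106 0;0.5 154 -229.5 106 0;0.5 154 -229.5 106 0;0.5 154 -229.5 106 0")

```text
time: 2.1
eef_pos: [0.6025, -0.2619, 0.1436]
orientation: [-0.085, 1.579, 0.079]
contact_force: [-0.9, -1.2, -0.7]
grip_width: 0.0424
```

```bash
python3 - <<'E'
from h import *
im=snap('top','t1.png');s=snap('side','s1.png')
a=im[100:260,280:480];b=s[100:260,200:400]
cv2.imwrite('pics/a1.png',np.hstack([cv2.resize(a,None,fx=2,fy=2*1.0),cv2.resize(b,None,fx=2,fy=2)]))
print(onz('top',(380,186),.02),onz('top',(380,210),.02))
go((.6044,-.256,.0755),6.3)
E
```

```text
[ 0.54754518 -0.24830626  0.02      ] [ 0.50144113 -0.24027353  0.02      ]
shift [71.9  1.6  1.9] turn -0.002 jawnow 6.16 dist 72.0 tcp [ 0.6031 -0.2577  0.1474] t 2.2 F [-0.6  1.3  0.4] w 0.0421
```

View pics/a1.png

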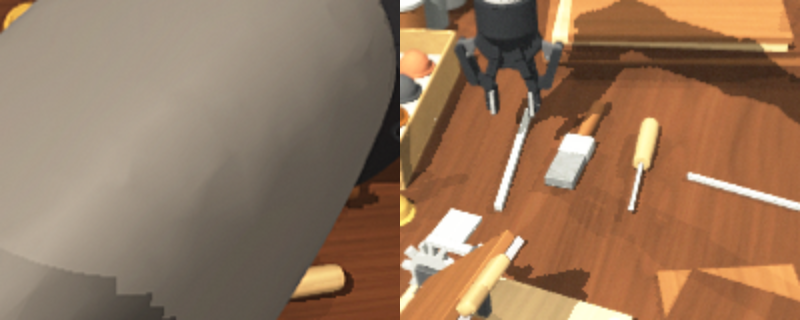

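The side view shows the fingers straddling the rod at about (263,155), clear of the brush. Descending.

Emit:
play_rows(motion="0.5 20 1.6 2 0;0.5 40 1.6 2 0;0.5 55 1.6 2 0;0.5 65 1.6 2 0;0.5 70 1.6 2 0;0.5 71 1.6 2 0;0.5 71 1.6 2 0;0.5 71 1.6 2 0")

```text
time: 2.87
eef_pos: [0.6053, -0.2561, 0.0779]
orientation: [-0.086, 1.573, 0.084]
contact_force: [0.1, -0.2, -0.1]
grip_width: 0.0429
```

Emit:
play_rows(motion="0.7 0 0 0 0;1 0 0 0 0;1 0 0 0 0;1 0 0 0 0;1 0 0 0 0;1 0 0 0 0;1 0 0 0 0;1 0 0 0 0")

```text
time: 3.53
eef_pos: [0.6057, -0.2565, 0.0793]
orientation: [-0.086, 1.572, 0.083]
contact_force: [-1.3, 0.8, 5.9]
grip_width: 0.0052
```

```bash
python3 - <<'E'
from h import *
s=snap('side','s2.png');b=s[80:240,200:400]
cv2.imwrite('pics/b2.png',cv2.resize(b,None,fx=4,fy=3.7))
go((.6044,-.256,.25),6.3)
E
```

```text
shift [-170.7    0.3   -1.7] turn -0.002 jawnow 6.18 dist 171.0 tcp [ 0.6057 -0.2565  0.0793] t 3.58 F [-1.2  0.8  5.7] w 0.0052
```

View pics/b2.png

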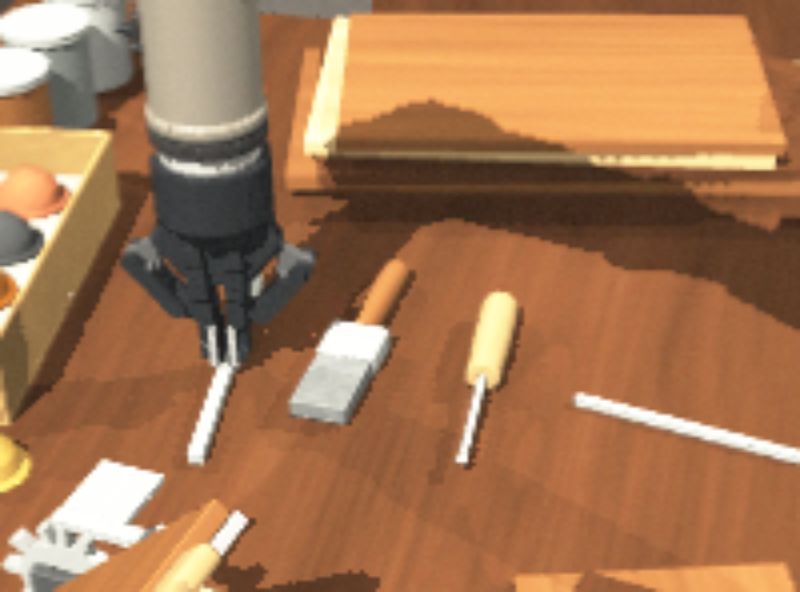

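The opening reads 5 mm on a 10 mm bar, with a 6 N upward force, so the grip is too shallow. I'll open, go lower and grip again.

Emit:
play_rows(motion="0.6 0 0 0 0;0.6 0 0 0 0;0.6 0 0 0 0;0.6 3 0 -1 0;0.6 6 0 -1 0;0.6 6 0 -1 0;0.6 6 0 -1 0;0.6 6 0 -1 0", grip_force=80)

```text
time: 4.25
eef_pos: [0.6046, -0.2565, 0.073]
orientation: [-0.086, 1.572, 0.083]
contact_force: [0.9, -0.5, -0.1]
grip_width: 0.0343
```

```bash
python3 - <<'E'
from h import *
go((.6044,-.256,.074),6.3)
s=snap('side','s3.png');b=s[130:230,220:320]
cv2.imwrite('pics/b3.png',cv2.resize(b,None,fx=6,fy=6))
E
```

```text
shift [-1.   0.5 -0.1] turn -0.002 jawnow 6.18 dist 1.0 tcp [ 0.6046 -0.2565  0.073 ] t 4.25 F [ 0.9 -0.5 -0.1] w 0.0343
```

View pics/b3.png

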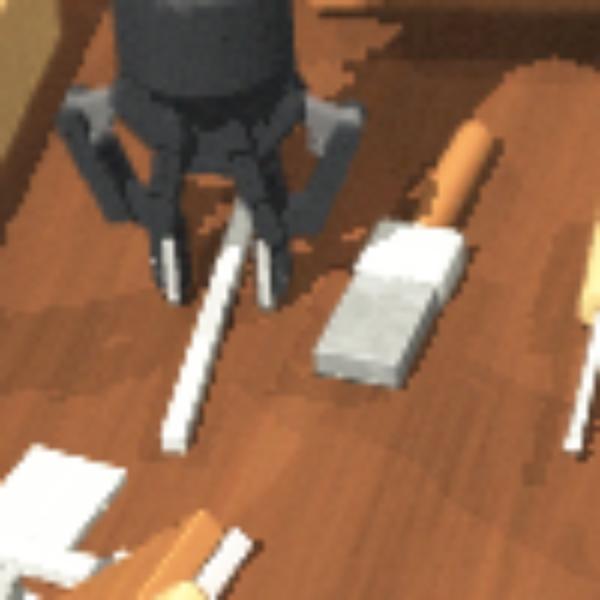

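The rod is still between the fingers, which are a bit lower now. Closing.

Emit:
play_rows(motion="0.7 -1 0 0 0;0.75 -1 0 0 0;0.8 -1 0 0 0;0.85 -1 0 0 0;0.9 -1 0 0 0;0.95 -1 0 0 0;1 -1 0 0 0;1 -1 0 0 0")

```text
time: 4.97
eef_pos: [0.6048, -0.2566, 0.0745]
orientation: [-0.086, 1.571, 0.083]
contact_force: [-0.9, -0.3, 2.6]
grip_width: 0.0073
```

Emit:
play_rows(motion="1 0 0 0 0;1 0 0 0 0;1 -3 0 0 0;1 -15 0 0 0;1 -30 0 0 0;1 -45 0 0 0;1 -45 0 0 0;1 -45 0 0 0")

```text
time: 5.63
eef_pos: [0.6054, -0.2569, 0.1207]
orientation: [-0.087, 1.569, 0.082]
contact_force: [-0.7, 0.1, -2.5]
grip_width: 0.0071
```

```bash
python3 - <<'E'
from h import *
go((.6044,-.256,.074),6.3)
s=snap('side','s4.png');b=s[110:230,220:340]
cv2.imwrite('pics/b4.png',cv2.resize(b,None,fx=5,fy=5))
E
```

```text
shift [46.7  1.2 -0.9] turn -0.002 jawnow 6.18 dist 47.0 tcp [ 0.6054 -0.2569  0.1207] t 5.63 F [-0.7  0.1 -2.5] w 0.0071
```

View pics/b4.png

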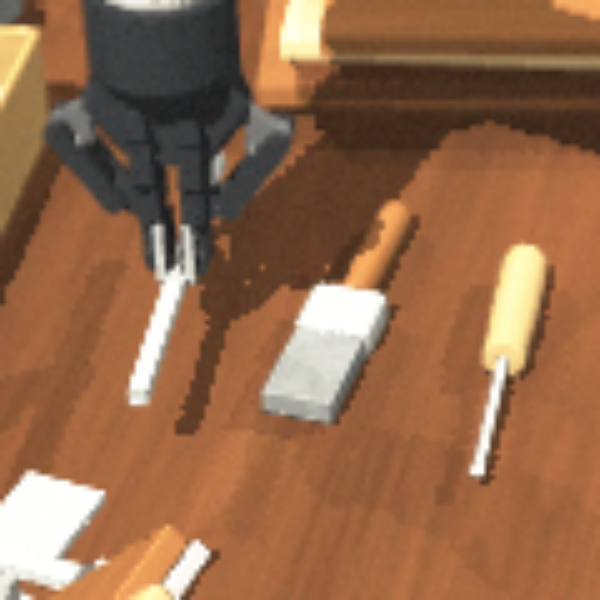

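The rod is held: the force is about 2.5 N down and the bar is lifted level. I'll check the rod tip and then compute the approach to the tab.

```bash
python3 - <<'E'
from h import *
for uv in((247.0,189.5),(248.5,186)):
  print([onz('side',uv,z).round(4) for z in(.045,.052,.057)])
j=np.radians(6.2);o=robot.get_obs()['eef_pos'];tip=o+np.array([-np.sin(j),np.cos(j),0])*.11;tip[2]=.051;print(tip,proj('side',tip))
go(W(66,-290,148),-9.2)
E
```

```text
[array([ 0.5975, -0.1529,  0.045 ]), array([ 0.5942, -0.1445,  0.052 ]), array([ 0.5919, -0.1386,  0.057 ])]
[array([ 0.5982, -0.1673,  0.045 ]), array([ 0.5949, -0.1587,  0.052 ]), array([ 0.5926, -0.1526,  0.057 ])]
[ 0.59288866 -0.14697044  0.051     ] [[247.86122091 189.29828049]]
shift [-28.6 105.1 -37.2] turn 0.269 jawnow 6.18 dist 115.0 tcp [ 0.6048 -0.2563  0.1194] t 5.68 F [-0.  -0.1 -2.5] w 0.0073
```

Emit:
play_rows(motion="1 -28 15 -5 0;1 -28 40 -12 0.07;1 -28 60 -20 0.15;1 -28 85 -30 0.2;1 -28 105 -37 0.269;1 -28 105 -37 0.269;1 -28 105 -37 0.269;1 -28 105 -37 0.269", grip_force=120)

```text
time: 6.35
eef_pos: [0.5566, -0.1563, 0.1469]
orientation: [0.124, 1.57, -0.129]
contact_force: [-0.6, -0.2, -1.9]
grip_width: 0.0057
```

```bash
python3 - <<'E'
from h import *
go(W(66,-224,148),-9.2)
im=snap('top','t5.png');s=snap('side','s5.png')
cv2.imwrite('pics/b5.png',np.hstack([cv2.resize(im[100:250,180:330],(400,400)),cv2.resize(s[150:300,150:300],(400,400))]))
E
```

```text
shift [-1.3 66.5 -0.2] turn -0.0 jawnow -9.2 dist 66.0 tcp [ 0.5566 -0.1563  0.1469] t 6.35 F [-0.6 -0.2 -1.9] w 0.0057
```

View pics/b5.png

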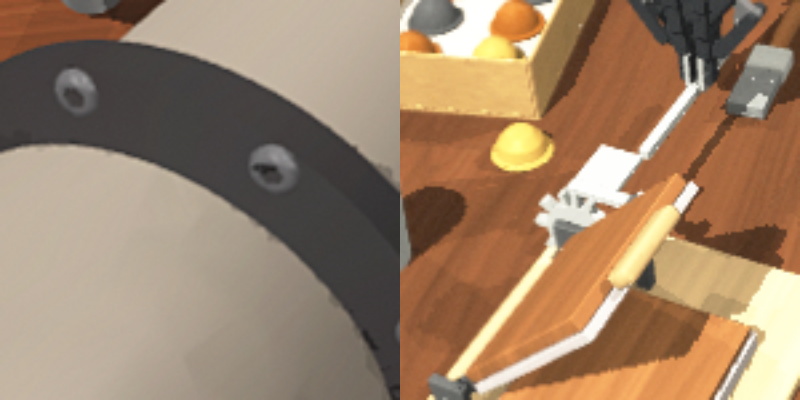

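```bash
python3 - <<'E'
from h import *
j=TH;o=robot.get_obs()['eef_pos']
for z in(.073,.078,.083):
  tip=o+np.array([-np.sin(j),np.cos(j),0])*.11;tip[2]=z;print(tip,proj('side',tip))
s=cv2.imread('pics/s5.png')[180:240,205:285];cv2.imwrite('pics/b6.png',cv2.resize(s,None,fx=8,fy=8,interpolation=cv2.INTER_CUBIC))
E
```

```text
[ 0.57430252 -0.0488409   0.073     ] [[241.62319099 209.03028653]]
[ 0.57430252 -0.0488409   0.078     ] [[241.43971266 207.3425421 ]]
[ 0.57430252 -0.0488409   0.083     ] [[241.25513582 205.64369999]]
```

View pics/b6.png

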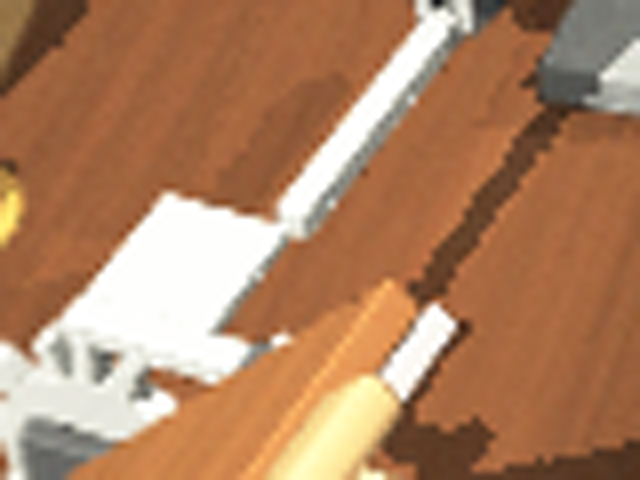

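The rod tip is at (242,208), matching the projection to within 1 px, and it's about 18 mm below the tab's underside. Inserting.

Emit:
play_rows(motion="1 0 15 0 0;1 0 30 0 0;1 0 45 0 0;1 0 58 0 0;1 0 66 0 0;1 0 66 0 0;1 0 66 0 0")

```text
time: 7.03
eef_pos: [0.5675, -0.0927, 0.147]
orientation: [0.124, 1.569, -0.131]
contact_force: [-1.0, 0.2, -1.4]
grip_width: 0.0056
```

```bash
python3 - <<'E'
from h import *
go(W(66,-224,148),-9.2)
for p in((66,-224,168),(64,-224,185),(58,-224,202),(46,-224,218),(26,-224,226),(0,-224,226),(-15,-224,222)):go(W(*p),-9.2)
s=snap('side','s7.png')[170:260,190:310];cv2.imwrite('pics/b7.png',cv2.resize(s,None,fx=6,fy=6,interpolation=cv2.INTER_CUBIC))
E
```

```text
shift [-1.   1.9 -0.8] turn -0.001 jawnow -9.28 dist 2.0 tcp [ 0.5675 -0.0927  0.147 ] t 7.03 F [-1.   0.2 -1.4] w 0.0056
shift [-21.    1.8  -0.8] turn -0.001 jawnow -9.28 dist 21.0 tcp [ 0.5675 -0.0927  0.147 ] t 7.03 F [-1.   0.2 -1.4] w 0.0056
shift [-38.    1.7  -2.8] turn -0.001 jawnow -9.28 dist 38.0 tcp [ 0.5675 -0.0927  0.147 ] t 7.03 F [-1.   0.2 -1.4] w 0.0056
shift [-55.    1.7  -8.8] turn -0.001 jawnow -9.28 dist 56.0 tcp [ 0.5675 -0.0927  0.147 ] t 7.03 F [-1.   0.2 -1.4] w 0.0056
shift [-71.    1.6 -20.9] turn -0.001 jawnow -9.28 dist 74.0 tcp [ 0.5675 -0.0927  0.147 ] t 7.03 F [-1.   0.2 -1.4] w 0.0056
shift [-79.    1.5 -40.9] turn -0.001 jawnow -9.28 dist 89.0 tcp [ 0.5675 -0.0927  0.147 ] t 7.03 F [-1.   0.2 -1.4] w 0.0056
shift [-78.9   1.5 -66.9] turn -0.001 jawnow -9.28 dist 103.0 tcp [ 0.5675 -0.0927  0.147 ] t 7.03 F [-1.   0.2 -1.4] w 0.0056
shift [-74.9   1.5 -81.9] turn -0.001 jawnow -9.28 dist 111.0 tcp [ 0.5675 -0.0927  0.147 ] t 7.03 F [-1.   0.2 -1.4] w 0.0056
```

View pics/b7.png

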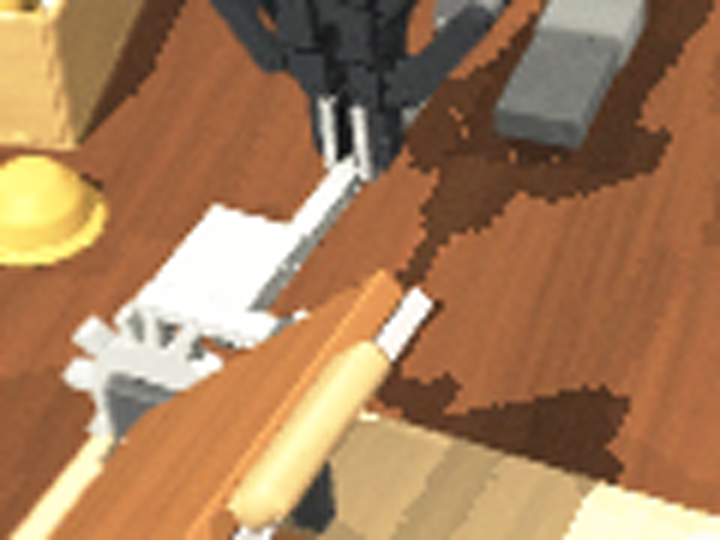

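The rod is under the tab, as seen at (235,220). Now I'll swing it along the pawl's arc.

Emit:
play_rows(motion="1 -15 0 0 0;1 -28 0 0 0;1 -40 0 -2 0;1 -50 0 -7 0;1 -58 0 -14 0;1 -64 0 -23 0;1 -66 0 -32 0;1 -67 0 -40 0")

```text
time: 7.75
eef_pos: [0.5266, -0.0867, 0.2145]
orientation: [0.125, 1.569, -0.132]
contact_force: [0.0, 0.4, -1.6]
grip_width: 0.0058
```

```bash
python3 - <<'E'
from h import *
go(W(26,-224,214),-9.2);go(W(0,-224,214),-9.2)
s=snap('side','s8.png')[150:260,180:320];cv2.imwrite('pics/b8.png',cv2.resize(s,None,fx=5,fy=5,interpolation=cv2.INTER_CUBIC))
E
```

```text
shift [0.5 2.6 0.6] turn -0.003 jawnow -9.38 dist 3.0 tcp [ 0.5266 -0.0867  0.2145] t 7.75 F [ 0.   0.4 -1.6] w 0.0058
shift [  0.6   2.5 -25.4] turn -0.003 jawnow -9.38 dist 26.0 tcp [ 0.5266 -0.0867  0.2145] t 7.75 F [ 0.   0.4 -1.6] w 0.0058
```

View pics/b8.png

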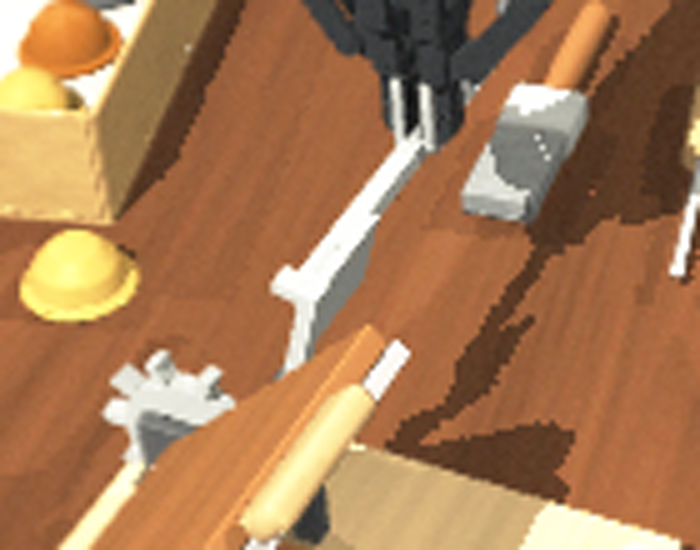

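The pawl is upright and just past vertical, with the rod behind it. I'll keep pushing it forward (-x).

Emit:
play_rows(motion="1 0 0 -12 0;1 0 0 -24 0;1 4 0 -36 0;1 7 0 -44 0;1 7 0 -44 0;1 0 -10 -44 0;1 -10 -30 -44 0;1 -20 -50 -44 0")

```text
time: 8.47
eef_pos: [0.4724, -0.1285, 0.2343]
orientation: [0.123, 1.576, -0.129]
contact_force: [-0.4, -0.5, -1.9]
grip_width: 0.0055
```

Emit:
play_rows(motion="1 -30 -60 0 0;1 -70 -60 0 0;1 -80 -60 0 0;1 -80 -60 0 0")

```text
time: 8.8
eef_pos: [0.4637, -0.1933, 0.3197]
orientation: [0.124, 1.568, -0.137]
contact_force: [0.9, -0.7, -1.4]
grip_width: 0.0061
```

```bash
python3 - <<'E'
from h import *
go(W(-70,100,330),-9.2)
s=snap('side','s9.png')[150:310,150:330];t=snap('top','t9.png')[120:300,80:290];cv2.imwrite('pics/b9.png',np.hstack([cv2.resize(s,(400,356)),cv2.resize(t,(400,356))]))
E
```

```text
shift [-14.  441.4 -53. ] turn -0.006 jawnow -9.54 dist 445.0 tcp [ 0.4637 -0.1933  0.3197] t 8.8 F [ 0.9 -0.7 -1.4] w 0.0061
```

View pics/b9.png

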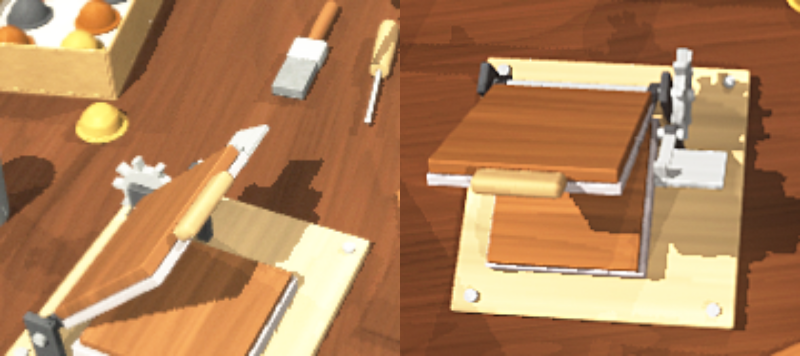

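The pawl is thrown back: the top view shows the tab forward of the pivot at about (260,205), and the wheel is free. Next is the plate. I'll carry the rod over to the press's +y side so that only the rod lies across the plate.

Emit:
play_rows(motion="1 -15 60 10 0;1 -15 220 20 0;1 -15 300 20 0;1 -15 300 20 0;1 -15 300 20 0;1 -15 300 20 0;1 -15 300 20 0;1 -15 300 20 0")

```text
time: 9.57
eef_pos: [0.53, 0.1163, 0.3248]
orientation: [0.114, 1.584, -0.114]
contact_force: [0.2, 2.7, -2.9]
grip_width: 0.0053
```

```bash
python3 - <<'E'
from h import *
go(W(4,102,270),-9.2)
E
```

```text
shift [ 54.5 127.6  10.5] turn 0.015 jawnow -8.33 dist 139.0 tcp [0.53   0.1163 0.3248] t 9.57 F [ 0.2  2.7 -2.9] w 0.0053
```

Emit:
play_rows(motion="1 0 35 5 0;1 0 75 10 0.015;1 0 105 10 0.015;1 0 127 10 0.015;1 0 127 10 0.015;1 20 127 10 0.015;1 40 127 10 0.015;1 40 127 10 0.015")

```text
time: 10.23
eef_pos: [0.554, 0.2401, 0.2781]
orientation: [0.121, 1.595, -0.131]
contact_force: [-1.7, -1.1, -2.6]
grip_width: 0.0052
```

```bash
python3 - <<'E'
from h import *
go(W(4,102,225),-9.2)
s=snap('side','s10.png');t=snap('top','t10.png');cv2.imwrite('pics/b10.png',np.hstack([cv2.resize(s[120:330,130:340],(400,400)),cv2.resize(t[120:300,80:290],(400,343+57))]))
E
```

```text
shift [53.   2.1  5.2] turn 0.001 jawnow -9.15 dist 53.0 tcp [0.554  0.2401 0.2781] t 10.23 F [-1.7 -1.1 -2.6] w 0.0052
```

View pics/b10.png

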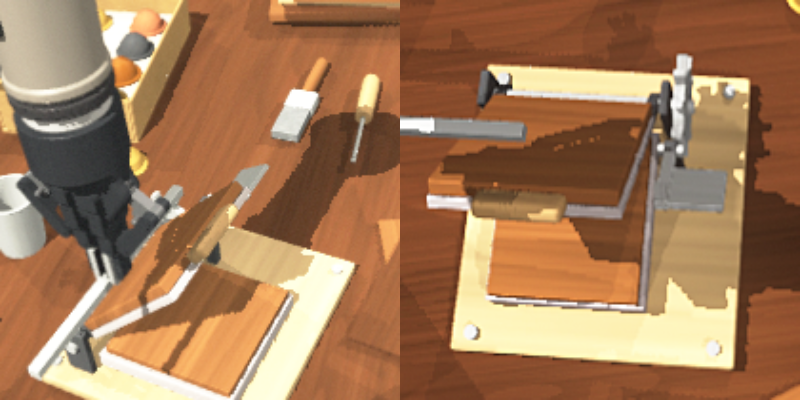

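The rod lies above the plate, behind the handle, with the fingers outside the plate edge. Descending gently.

Emit:
play_rows(motion="1 15 2 5 0;1 30 2 5 0;1 40 2 5 0;1 48 2 5 0;1 54 2 5 0;1 60 2 3 0;1 64 2 0 0;1 64 2 0 0")

```text
time: 11.0
eef_pos: [0.5557, 0.242, 0.219]
orientation: [0.124, 1.586, -0.128]
contact_force: [2.6, 0.2, 0.2]
grip_width: 0.0054
```

```bash
python3 - <<'E'
from h import *
for p in((-10,102,205),(-24,102,185.5),(-34.5,102,163.5),(-40,102,143)):go(W(*p),-9.2)
s=snap('side','s11.png');cv2.imwrite('pics/b11.png',cv2.resize(s[170:350,130:340],None,fx=3.3,fy=3.3))
E
```

```text
shift [ 14.2  -0.5 -11.4] turn 0.001 jawnow -9.16 dist 18.0 tcp [0.5557 0.242  0.219 ] t 11.0 F [2.6 0.2 0.2] w 0.0054
shift [ 34.   -0.5 -25.1] turn 0.001 jawnow -9.16 dist 42.0 tcp [0.5557 0.242  0.219 ] t 11.0 F [2.6 0.2 0.2] w 0.0054
shift [ 56.1  -0.4 -35.1] turn 0.001 jawnow -9.16 dist 66.0 tcp [0.5557 0.242  0.219 ] t 11.0 F [2.6 0.2 0.2] w 0.0054
shift [ 76.7  -0.3 -40.3] turn 0.001 jawnow -9.16 dist 87.0 tcp [0.5557 0.242  0.219 ] t 11.0 F [2.6 0.2 0.2] w 0.0054
```

View pics/b11.png

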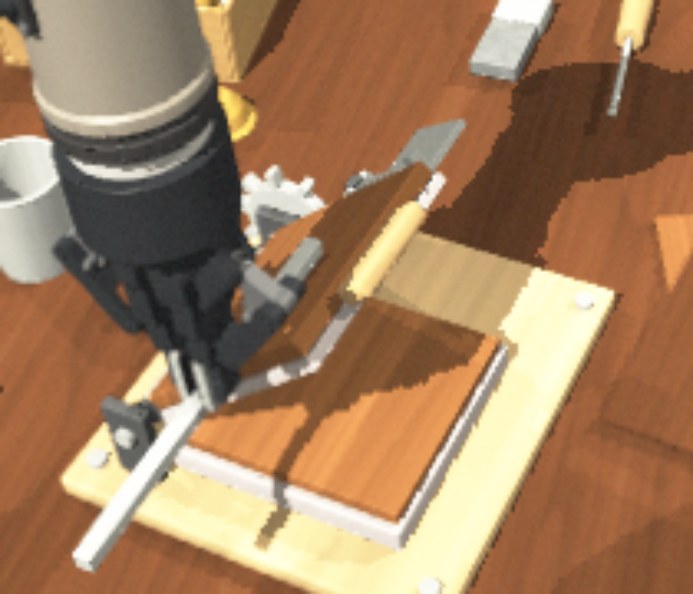

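Contact has begun. Following the plate down.

Emit:
play_rows(motion="1 5 0 -3 0;1 10 0 -7 0;1 14 0 -10 0;1 19 0 -14 0;1 24 0 -18 0;1 29 0 -21 0;1 34 0 -24 0;1 34 0 -24 0")

```text
time: 11.72
eef_pos: [0.5294, 0.2462, 0.1837]
orientation: [0.123, 1.59, -0.128]
contact_force: [1.0, -0.6, -1.3]
grip_width: 0.0053
```

```bash
python3 - <<'E'
from h import *
for p in((-34.5,102,163.5),(-40,102,143)):go(W(*p),-9.2)
s=snap('side','s12.png');cv2.imwrite('pics/b12.png',cv2.resize(s[170:350,130:340],None,fx=3.3,fy=3.3))
E
```

```text
shift [20.4 -0.4 -9. ] turn 0.001 jawnow -9.14 dist 22.0 tcp [0.5294 0.2462 0.1837] t 11.72 F [ 1.  -0.6 -1.3] w 0.0053
shift [ 41.   -0.3 -14. ] turn 0.001 jawnow -9.14 dist 43.0 tcp [0.5294 0.2462 0.1837] t 11.72 F [ 1.  -0.6 -1.3] w 0.0053
```

View pics/b12.png

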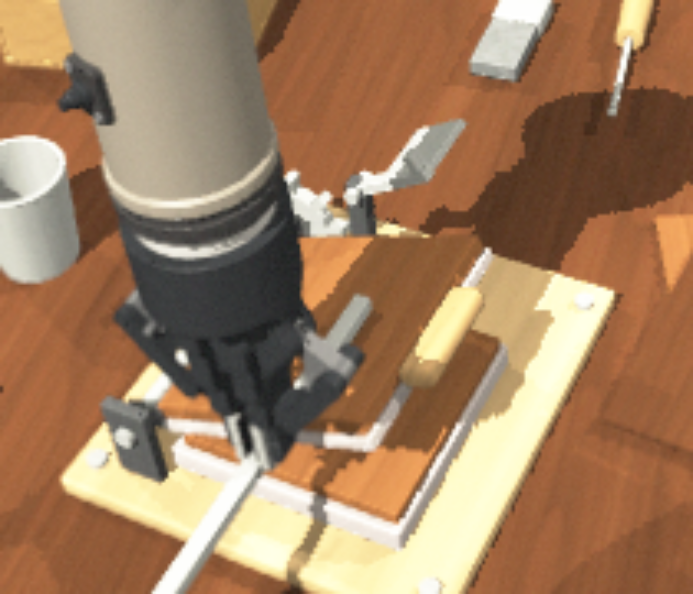

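The plate is following down. Continuing.

Emit:
play_rows(motion="1 5 0 -3 0;1 10 0 -5 0;1 15 0 -7 0;1 20 0 -9 0;1 25 0 -11 0;1 30 0 -12 0;1 34 0 -13 0;1 34 0 -13 0")

```text
time: 12.43
eef_pos: [0.5142, 0.2482, 0.1488]
orientation: [0.122, 1.595, -0.129]
contact_force: [-0.4, -0.9, -2.6]
grip_width: 0.0053
```

```bash
python3 - <<'E'
from h import *
for p in((-40,102,140),):go(W(*p),-9.2)
s=snap('side','s13.png');cv2.imwrite('pics/b13.png',cv2.resize(s[170:350,130:340],None,fx=3.3,fy=3.3))
E
```

```text
shift [8.8 0.  0.6] turn 0.001 jawnow -9.15 dist 9.0 tcp [0.5142 0.2482 0.1488] t 12.43 F [-0.4 -0.9 -2.6] w 0.0053
```

View pics/b13.png

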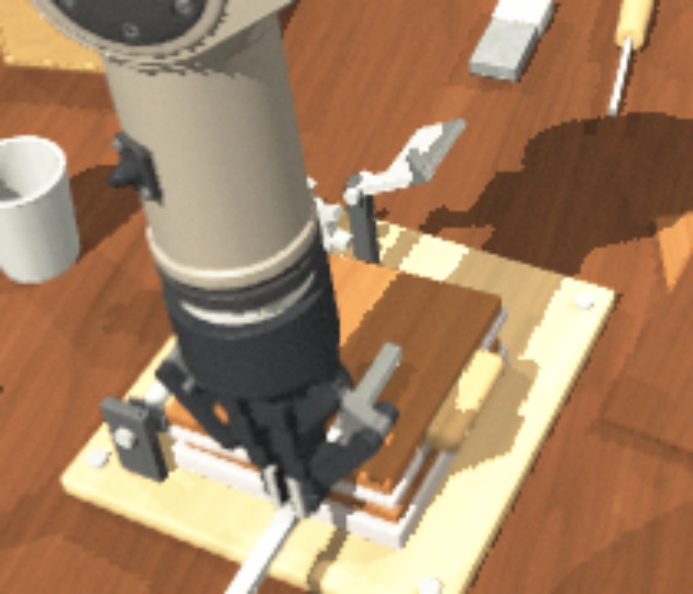

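Emit:
play_rows(motion="1 3 0 0 0;1 5 0 0 0;1 7 0 0 0;1 9 0 0 0;1 10 0 0 0;1 10 0 0 0")

```text
time: 12.98
eef_pos: [0.5133, 0.2484, 0.139]
orientation: [0.122, 1.596, -0.129]
contact_force: [-2.3, -0.2, 3.1]
grip_width: 0.0054
```

Emit:
play_rows(motion="1 2 0 0 0;1 4 0 0 0;1 5 0 0 0;1 5 0 0 0")

```text
time: 13.32
eef_pos: [0.5136, 0.2484, 0.1375]
orientation: [0.124, 1.596, -0.128]
contact_force: [-6.3, -0.1, 19.8]
grip_width: 0.0056
```

```bash
python3 - <<'E'
from h import *
for p in((-40,102,140),):go(W(*p),-9.2)
s=snap('side','s14.png');cv2.imwrite('pics/b14.png',cv2.resize(s[170:350,130:340],None,fx=3.3,fy=3.3))
E
```

```text
shift [-2.6 -0.2  0.9] turn 0.001 jawnow -9.15 dist 3.0 tcp [0.5136 0.2484 0.1375] t 13.32 F [-6.3 -0.1 19.8] w 0.0056
```

View pics/b14.png

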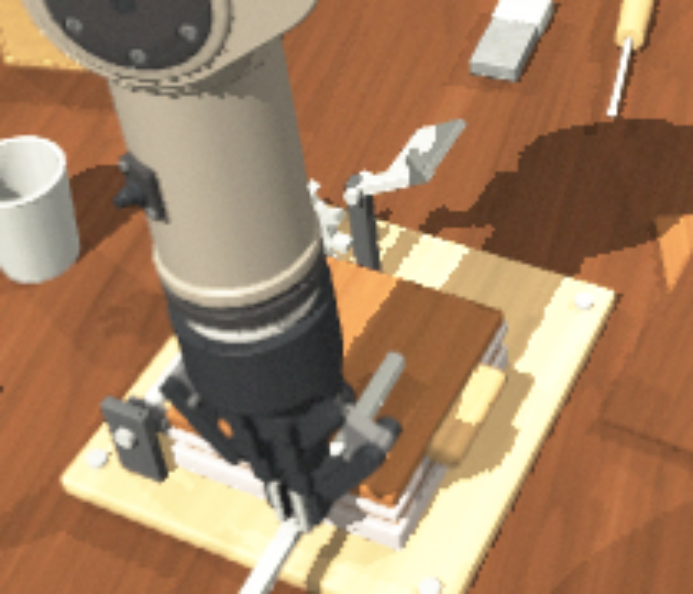

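The force rose to about 20 N at exactly the closed height (rod bottom about 64 mm), so the plate is on its stop. One slightly firmer push, then lift off and check.

Emit:
play_rows(motion="1 5 0 0 0;1 6 0 0 0;1 6 0 0 0")

```text
time: 13.62
eef_pos: [0.5138, 0.2483, 0.1366]
orientation: [0.126, 1.597, -0.126]
contact_force: [-10.5, -1.5, 29.4]
grip_width: 0.0053
```

Emit:
play_rows(motion="1 -20 0 0 0;1 -60 0 0 0;1 -100 0 0 0;1 -130 0 0 0;1 -150 0 0 0;1 -170 0 0 0;1 -170 0 0 0;1 -170 0 0 0")

```text
time: 14.28
eef_pos: [0.5193, 0.2475, 0.3066]
orientation: [0.127, 1.595, -0.126]
contact_force: [0.9, 0.2, -2.3]
grip_width: 0.0054
```

```bash
python3 - <<'E'
from h import *
go((.6,-.25,.31),6.3)
pts=np.array([W(65,-76,65),W(65,76,65),W(-85,-76,65),W(-85,76,65)]);o=[]
for n,(y0,y1,x0,x1) in(('side',(170,350,130,330)),('top',(120,300,80,280))):
    im=snap(n,n[0]+'15.png');b=cv2.resize(im[y0:y1,x0:x1],(400,360),interpolation=cv2.INTER_CUBIC)
    for q in proj(n,pts):cv2.circle(b,(int((q[0]-x0)*2),int((q[1]-y0)*2)),2,(255,0,0),-1)
    o.append(b)
cv2.imwrite('pics/b15.png',np.hstack(o))
E
```

```text
shift [  -7.3 -478.3  158.9] turn -0.27 jawnow -9.19 dist 504.0 tcp [0.5193 0.2475 0.3066] t 14.28 F [ 0.9  0.2 -2.3] w 0.0054
```

View pics/b15.png

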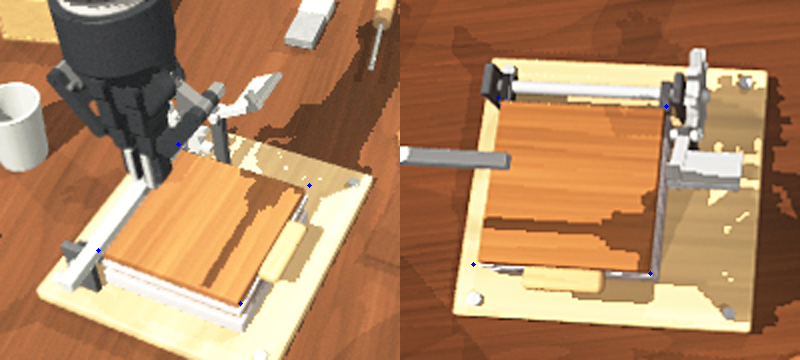

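The plate's corners match the predicted closed position, and the pawl is still thrown back. I'll carry the rod back to its original clear spot.

Emit:
play_rows(motion="1 -8 -40 10 0;1 -8 -478 159 -0.27;1 -8 -478 159 -0.27;1 -8 -478 159 -0.27;1 -8 -478 159 -0.27;1 -8 -478 159 -0.27;1 -8 -478 159 -0.27;1 -8 -478 159 -0.27")

```text
time: 15.05
eef_pos: [0.5693, -0.0803, 0.3079]
orientation: [-0.084, 1.605, 0.09]
contact_force: [0.8, -0.0, -1.8]
grip_width: 0.0056
```

```bash
python3 - <<'E'
from h import *
go((.604,-.256,.31),6.3)
E
```

```text
shift [  -3.8 -178.4   15.1] turn 0.0 jawnow 6.32 dist 179.0 tcp [ 0.5693 -0.0803  0.3079] t 15.05 F [ 0.8 -0.  -1.8] w 0.0056
```

Emit:
play_rows(motion="1 0 -40 3 0;1 0 -80 7 0;1 0 -120 10 0;1 0 -150 13 0;1 0 -170 15 0;1 0 -178 15 0;1 0 -178 15 0;1 0 -178 15 0")

```text
time: 15.72
eef_pos: [0.6036, -0.2544, 0.3046]
orientation: [-0.082, 1.608, 0.093]
contact_force: [-0.3, 0.1, -2.1]
grip_width: 0.0057
```

```bash
python3 - <<'E'
from h import *
go((.604,-.256,.1),6.3);print(robot.get_obs()['orientation'])
s=snap('side','s16.png');cv2.imwrite('pics/b16.png',cv2.resize(s[50:350,130:400],None,fx=2,fy=2))
E
```

```text
shift [204.4  -3.5   8.1] turn 0.001 jawnow 6.34 dist 205.0 tcp [ 0.6036 -0.2544  0.3046] t 15.72 F [-0.3  0.1 -2.1] w 0.0057
[-0.08160687  1.60762287  0.09279435]
```

View pics/b16.png

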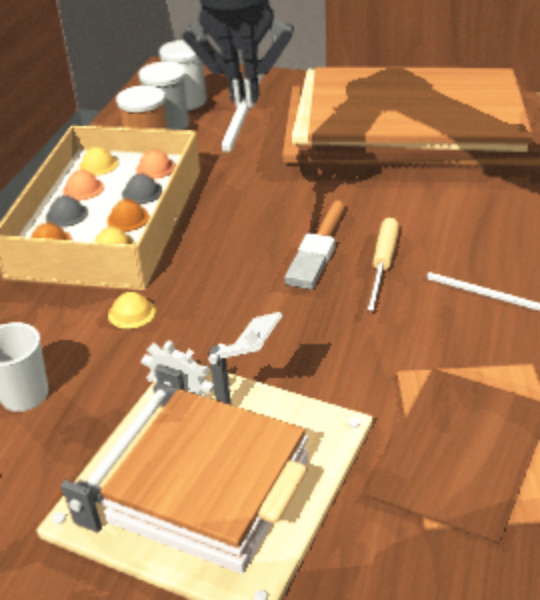

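The plate is flat, the pawl is back, and the rod is held over its free spot. Lowering it.

Emit:
play_rows(motion="1 30 -1 2 0;1 65 -2 4 0;1 100 -3 6 0;1 135 -3 7 0;1 165 -3 8 0;1 190 -3 8 0;1 200 -3 8 0;1 200 -3 8 0")

```text
time: 16.43
eef_pos: [0.6037, -0.2503, 0.1017]
orientation: [-0.082, 1.612, 0.101]
contact_force: [-0.7, 0.2, -1.3]
grip_width: 0.0054
```

```bash
python3 - <<'E'
from h import *
go((.604,-.256,.0765),6.3)
s=snap('side','s17.png');cv2.imwrite('pics/b17.png',cv2.resize(s[110:230,220:340],None,fx=5,fy=5))
E
```

```text
shift [25.2 -6.1  0.7] turn 0.006 jawnow 6.64 dist 26.0 tcp [ 0.6037 -0.2503  0.1017] t 16.43 F [-0.7  0.2 -1.3] w 0.0054
```

View pics/b17.png

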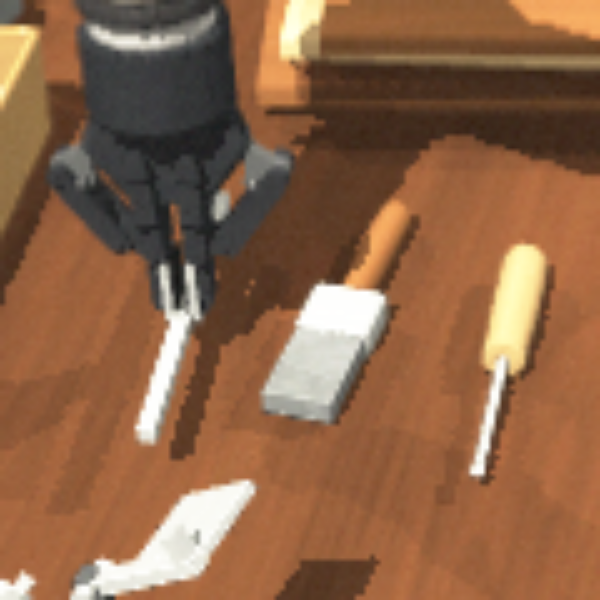

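Emit:
play_rows(motion="1 7 0 0 0;1 13 0 0 0;1 18 0 0 0;1 21 0 0 0;1 24 0 0 0;1 25 0 0 0;1 25 0 0 0")

```text
time: 17.07
eef_pos: [0.6038, -0.2517, 0.0791]
orientation: [-0.083, 1.608, 0.098]
contact_force: [0.0, -0.0, -1.4]
grip_width: 0.0055
```

```bash
python3 - <<'E'
from h import *
go((.604,-.256,.0745),6.3)
E
```

```text
shift [ 4.6 -4.3 -0.1] turn 0.005 jawnow 6.6 dist 6.0 tcp [ 0.6038 -0.2517  0.0791] t 17.07 F [ 0.  -0.  -1.4] w 0.0055
```

Emit:
play_rows(motion="1 1 0 0 0;1 2 0 0 0;1 3 0 0 0;1 4 0 0 0;1 5 0 0 0;1 5 0 0 0")

```text
time: 17.57
eef_pos: [0.6038, -0.2518, 0.0748]
orientation: [-0.083, 1.608, 0.098]
contact_force: [-1.2, 2.2, 1.8]
grip_width: 0.0059
```

Emit:
play_rows(motion="0.85 0 0 0 0;0.75 0 0 0 0;0.65 0 0 0 0;0.55 0 0 0 0;0.55 0 0 0 0;0.55 0 0 0 0;0.55 -10 0 0 0;0.55 -30 0 0 0")

```text
time: 18.23
eef_pos: [0.6033, -0.2508, 0.1027]
orientation: [-0.081, 1.613, 0.1]
contact_force: [-0.0, 0.3, -0.0]
grip_width: 0.0385
```

Emit:
play_rows(motion="0.55 -40 0 0 0;0.55 -80 0 0 0;0.55 -120 0 0 0;0.55 -150 0 0 0;0.55 -170 0 0 0;0.55 -170 0 0 0;0.55 -170 0 0 0")

```text
time: 18.82
eef_pos: [0.6113, -0.2532, 0.2749]
orientation: [-0.082, 1.61, 0.099]
contact_force: [0.4, 0.7, -0.5]
grip_width: 0.0382
```

```bash
python3 - <<'E'
from h import *
go((.604,-.256,.25),6.3)
s=snap('side','s18.png');cv2.imwrite('pics/b18.png',np.hstack([cv2.resize(s[110:230,220:340],(400,400)),cv2.resize(s[210:340,140:330],(584-184,int(130*400/190))) [:400] if 0 else cv2.resize(s[210:340,140:330],(400,400))]))
E
```

```text
shift [25.1 -2.2 -6.6] turn 0.005 jawnow 6.58 dist 26.0 tcp [ 0.6113 -0.2532  0.2749] t 18.82 F [ 0.4  0.7 -0.5] w 0.0382
```

View pics/b18.png

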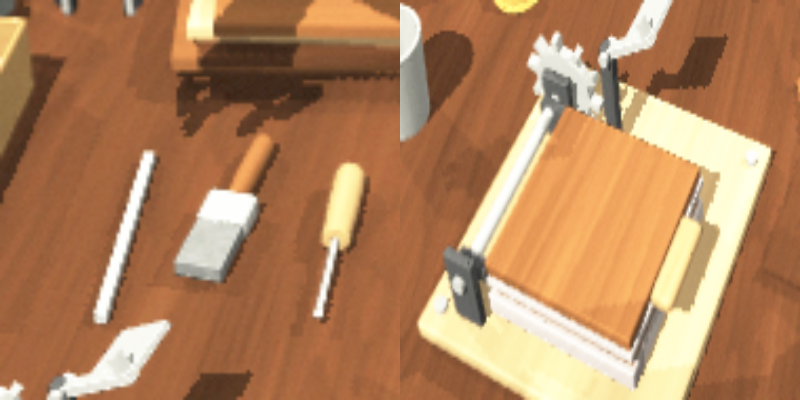

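The rod lies flat on the bench, free of the gripper. One last check on the plate angle, comparing its front corners with the predicted positions.

```bash
python3 - <<'E'
from h import *
s=cv2.imread('pics/s18.png');x0,y0=170,230;k=7
b=cv2.resize(s[y0:y0+80,x0:x0+110],None,fx=k,fy=k,interpolation=cv2.INTER_CUBIC)
for a,c in((0,(255,0,0)),(.05,(0,255,0))):
    for y in(-76,76):
        d=165;q=proj('side',W(80-d*np.cos(a)+10*np.sin(a),y,55+d*np.sin(a)+10*np.cos(a)))[0];print(a,y,q)
        cv2.circle(b,(int((q[0]-x0+.5)*k),int((q[1]-y0+.5)*k)),4,c,-1)
cv2.imwrite('pics/b19.png',b)
E
```

```text
0 -76 [284.74505519 262.83757669]
0 76 [250.43749686 321.9282365 ]
0.05 -76 [284.33958157 259.9223693 ]
0.05 76 [249.74031807 319.05071374]
```

View pics/b19.png

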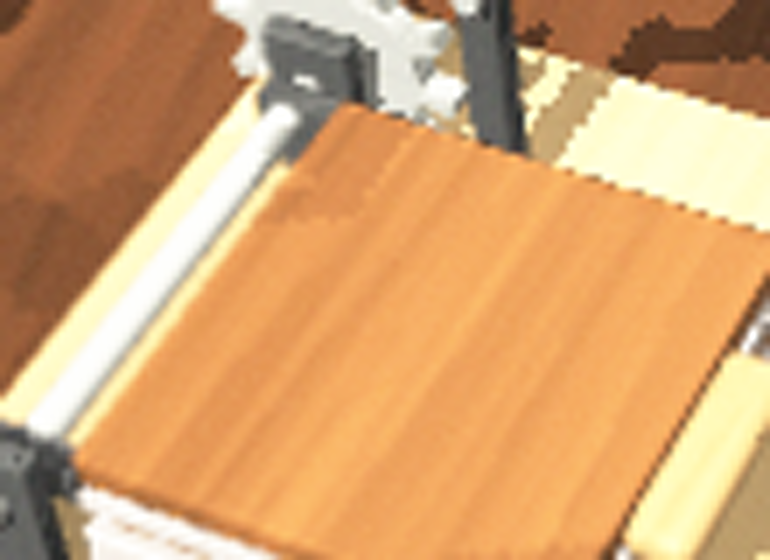

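```bash
python3 - <<'E'
from h import *
s=cv2.imread('pics/s18.png');x0,y0=175,245;k=6
b=cv2.resize(s[y0:y0+100,x0:x0+130],None,fx=k,fy=k,interpolation=cv2.INTER_CUBIC)
for a,c in((0,(255,0,0)),(.05,(0,255,0))):
    for y in(-76,76):
        d=165;q=proj('side',W(80-d*np.cos(a)+10*np.sin(a),y,55+d*np.sin(a)+10*np.cos(a)))[0]
        cv2.circle(b,(int((q[0]-x0+.5)*k),int((q[1]-y0+.5)*k)),3,c,-1)
cv2.imwrite('pics/b20.png',b)
E
```

```text
(no output)
```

View pics/b20.png

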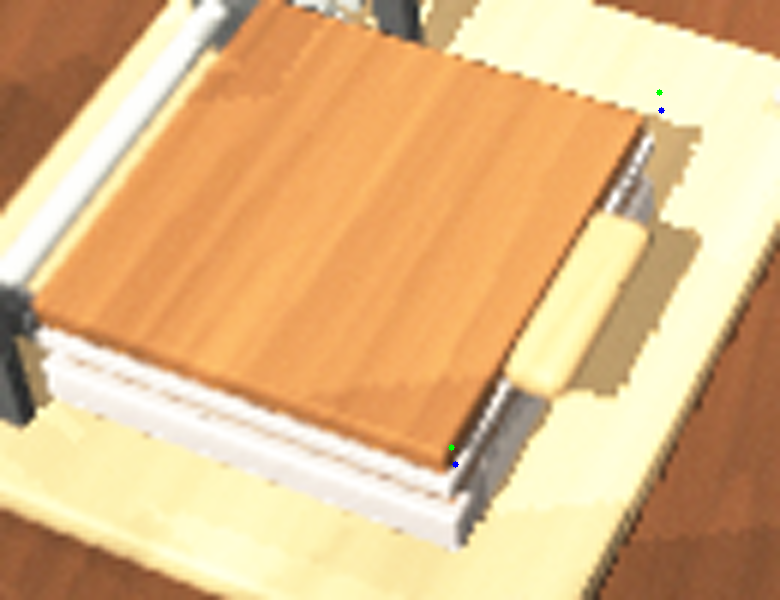

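```bash
python3 -c "
from h import *
print(robot.finish_job())"
```

```text
the job is handed in; nothing more can be done
None
```

The job is done and handed in at about 19 s of the 64 s allowed; the hand-in gives no verdict.

- **Rod:** I picked the bar in the tool row, which measured about 222 x 11 mm. The loose 150 mm bar was the look-alike. The first grip was too shallow, so I opened and gripped again lower.
- **Pawl:** I flicked it up from under its tab with the rod alone and pushed it over backwards. Every later picture shows it still thrown back, clear of the ratchet wheel.
- **Plate:** I pushed it down with the rod laid across it from the +y side. It came to a firm stop at about 30 N, with the rod's underside near the 65 mm closed height.
- **Rod put back:** It lies flat on the bench in its original spot, and the open gripper is raised well clear of everything.

**Last checks:** The plate's front +y corner fits the closed position. The front -y corner is about 4 px off sideways from my prediction. I put that down to calibration or to the size of the wood facing, because the gap between plate and panel looks even all along. While holding the rod the gripper opening read 5 to 7 mm instead of 10 mm, but the rod did not slip noticeably.

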